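# Rack the screwdrivers and close the fence with the knob under the shelf

## Task

Take the red and the yellow screwdriver that lie beside the mug near the front edge of the desk (not the pair at the far left end) and lay them side by side on the raised grey tool shelf, lengthwise from front to back, between its two fences. Then turn the red star knob on the underside of the shelf's front edge, clockwise as seen from above, until it is fully home, so that the blue-topped fence closes up to the row. Leave the mug, the torch and the dropper bottle that stand or lie near the shelf where they are.

Things in the scene. Friction and masses are not known exactly. Their poses are not given: they have to be found in the camera images.
- shelf: Grey tool shelf fixed to the desk: board 220 (x) x 180 (y) x 12 mm, top 110 mm above the desk. Origin on the desk under its centre; +x front to back (front edge x = -110), +y left, z up. Two fences run front to back on it (x -85 to +105 mm, 10 mm thick): a fixed aluminium one at the left, 24 mm high, inner face y = +75; a sliding one at the right, blue top, 27 mm high. Tools belong between
- fence_face (a point): Middle of the sliding fence's inner (left) face, 12 mm above the board; axes as the shelf's. The star knob drives it by a rack: its inner face lies at shelf y = -72 mm + 30 mm per rad of the knob. Gap between the fences 132 to 147 mm at the start, 75 mm when home. It pushes light things along before it
- star (a joint): Angle of the red star knob under the shelf, 0 to 2.4 rad, growing clockwise seen from above; 2.4 (a stop) is fully home, fence closed. Starts between 0 and 0.5, turns with about 0.1 N m of friction and stays where left. Its front arms move to the robot's left as it closes; a full turn takes two or more strokes
- star_hub (a point): Centre of the star knob, on its upright axis, half-way up its arms: 74 mm over the desk, shelf x = -102, y = 0. Hub 48 mm diameter, 20 high. Four level round arms at right angles, 16 mm thick, ends 66 mm from the axis; those to the front stick out up to 58 mm past the board: push or pinch there from above. Its x, y axes and their opposites lie along the arms (shelf's axes at joint 0)
- red_handle (a point): Centre of the red screwdriver's handle, 13 mm above what it lies on. Loose, about 70 g, 175 mm long lying flat, handle 90 mm long, 27 mm wide and 26 mm high; y axis along the tool: handle end 45 mm towards +y, blade tip 125 mm towards -y (blade 4 mm thick, half-way up the handle)
- yellow_handle (a point): Centre of the yellow screwdriver's handle, 13 mm above what it lies on. Loose, about 70 g, 145 mm long lying flat, handle 75 mm long, 27 mm wide and 26 mm high; y axis along the tool: handle end 37 mm towards +y, blade tip 104 mm towards -y
- torch_c (a point): Bystander: centre of the black pocket torch, lying on the desk, 96 mm long along its y axis, 27 mm thick
- mug_c (a point): Bystander: orange mug standing on the desk just left of the shelf, 81 mm diameter, 101 mm high; the point is half-way up on its cup's axis, the handle reaches 75 mm from it towards -y of its frame
- dropper_c (a point): Bystander: brown dropper bottle standing on the desk at the left front corner of the shelf (another one far back is scenery), 34 mm diameter, 102 mm high; the point is half-way up
- column: Fixed obstacle: tall black instrument column behind the work, between shelf and mug and higher than the arm's work; origin at its foot. It fills x -75 to +90 mm and y -120 to +140 mm of its frame up to 580 mm, and a cable hangs before it out to x = -105 mm (y 50 to 75 mm, 170 to 350 mm up), lying on the desk beyond
There are look-alikes about, which are no part of the job. Several things look just like the part that bears yellow_handle: the one meant starts farthest to the robot's left.

How it is judged:
By the outcome, as a careful person would: the job done as asked, in the order asked, and still so for the second after the job is handed in, with the robot touching nothing.
It also fails if it takes over 72 s, if anything falls off the work surface, if the arm or the gripper's body presses on something with over 40 N, if the wrist force passes 120 N, or if a joint passes its speed limit or range.

## Robot

A 6-joint arm with a two-finger parallel gripper is mounted at the origin on a cart in front of the work surface, level with it; the furniture and walls round the work are solid. World frame = base frame: x ahead of the robot, y to its left, z up, the work surface at z = 0. Lengths are in mm, angles in rad, forces in N, time in s.
With the tool pointing down it reaches from about 350 to 875 mm from the base axis. Payload 4.2 kg.
Tool frame: the origin (TCP) lies at the very end of the fingers, on their centre line; the grasp point (between the pads) lies grip_point_offset behind it (grip_point_offset is the distance from the TCP to the grasp point, in mm); z points along the fingers, y is the line along which they close (so a half turn about z gives the same grasp; the last joint's range is limited). The gripper opens to 85 mm and grips with 20 to 120 N. Pads are 22 mm wide; open, the fingers measure 114 mm over their backs; the gripper's body (76 mm by 85 mm) begins 54 mm behind the grasp point. The pads swing forward as they close: fully open they stand 13 mm farther back than shut.
Start: joints at [-1.059, 0.385, 0.008, 0, -1.194, -0.259], TCP at [156.339, -605.109, 231.312] pointing down, gripper open.
Joint ranges: [-3.14, 3.14], [-1.21, 2.06], [-1.07, 1.41], [-3.16, 2.05], [-2.99, -0.16], [-3.1, 3.1]. Speed limits (rad/s): [2.79, 2.79, 3.14, 3.14, 3.14, 3.14].

## Interface

Orientations are given as a unit quaternion [w, x, y, z].
In Python, from rig import * gives the robot as it stands. The module is installed in compiled form; this text tells all that it offers.
- The arm moves only by the shell command python3 -m jog 'ROWS' [FORCE]. ROWS is JSON, a list of rows, each an object with "dp": the shift along the tool's x, y, z in cm, a list of three; "turn": the turn about the tool's z in degrees; "claw": the gripper's target within -1 to 1 (fully open at 1, half-way at 0, shut at -1). In form: [{"dp": [dx, dy, dz], "turn": turn, "claw": claw}, ...]. A call has 1 to 10 rows; each row shifts and turns the commanded pose from where the row before left it, along the tool's axes as they then stand; what a row does not reach is not made up. A row lasts 1/10 s, in which the tool goes at most 50 mm and 8.59 degrees, less where a joint would pass 70% of its speed; a pose out of reach is approached as far as the arm can. A call is refused whole if a number of a shift passes 5 or a number of a turn 8.59, either way. A call with a gripper value outside its range is refused whole. The fingers move at their own pace and stop on an object; FORCE is the grip in N (left out, the last holds). Time passes only in rows, so rows that do not move let the fingers close. It gives the time, the measured TCP pose, the force, the opening and the grip force at its end, in the units of the state.
- state(): the state, without advancing time (a new reading comes with each control period).
- get_image(name): name is "side" or "top"; returns a dict with "img" (480x640x3 uint8, red, green, blue), "fx", "fy", "cx", "cy" (pixels), "view" (4x4, takes a point from world to camera coordinates). Camera axes: x right, y down, z forward; pixel columns grow to the right and rows downward; lengths in mm; the calibration is good to about 2 mm. A picture is of the moment at which its call begins. There is no depth.
- sign_off(): hands the job in; it is judged then, once.
The state is a dict: "time": time; "qpos": joint angles; "dq": joint speeds; "joint_efforts": joint torques, N m; "eef_pos": TCP position; "orientation": TCP orientation; "ft_force": force on the tool from outside, world axes, zero at the start; "moment": the same for the moment, N m; "opening": finger opening in mm; "gripper_force": force on a finger pad.
Only numpy, scipy, OpenCV 4.12 (cv2) and the standard library are available. Lean on these libraries where they do the work, as an engineer would, in place of code of your own. Each camera call takes 0.05 s, during which the arm holds its last target. There are 200 camera calls.

## Working session

There is one attempt and no reset: what is moved stays moved. The work goes in short steps, Python scripts to look and compute and a shell command to move; the robot and the scene stay as the last step left them, time stands still between calls to the robot, and variables do not carry over. Pictures are saved under pics/ and viewed, at most 10 in all, crops included, and the job is handed in when it is done.

```bash
mkdir -p pics; python3 - <<'E'
from rig import *
import cv2,pickle
s=state();print(s['eef_pos'],s['orientation'],s['opening'],s['time'])
for n in("top","side"):
    d=get_image(n);cv2.imwrite(f"pics/{n}0.png",d['img'][:,:,::-1]);pickle.dump(d,open(n+"0.pkl","wb"))
    print(n,d['fx'],d['cx'],d['cy'],d['view'].round(3).tolist())
E
```

```text
[ 156.18425059 -604.57172058  230.23779845] [-1.78006324e-04 -1.25954322e-01  9.92035464e-01  1.05633084e-03] 85.12114011256627 0.0
top 433.00604742821355 314.4810765403101 237.96695821686004 [[0.041, -0.999, -0.0, 33.204], [-0.979, -0.04, -0.2, 627.7], [0.199, 0.009, -0.98, 915.934], [0.0, 0.0, 0.0, 1.0]]
side 552.7320196685907 321.1455821832853 247.3709249478383 [[1.0, 0.007, 0.017, -609.41], [0.017, -0.647, -0.763, 103.962], [0.005, 0.763, -0.647, 1275.449], [0.0, 0.0, 0.0, 1.0]]
```

View pics/top0.png

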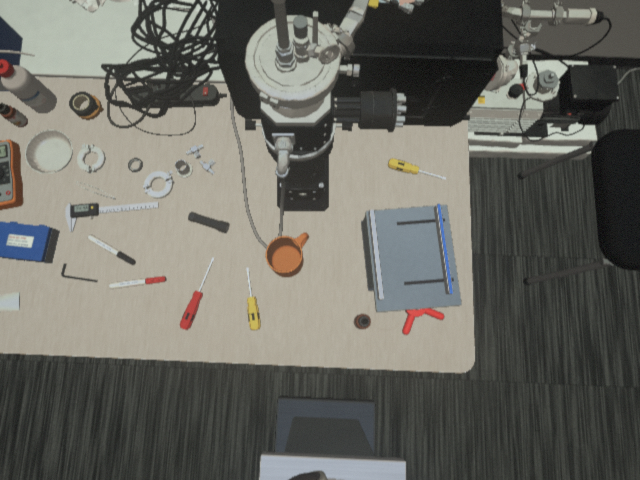

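View pics/side0.png

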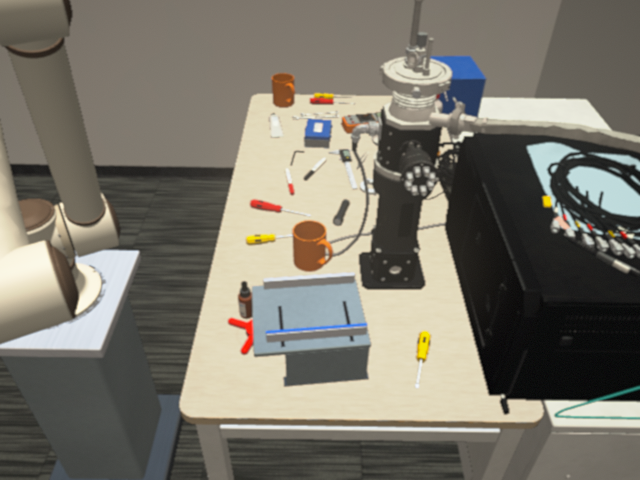

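```bash
cat > h.py <<'E'
import numpy as np,cv2,pickle
def cast(d,u,v,z):
    V=np.array(d['view']);R,t=V[:3,:3],V[:3,3]
    o=-R.T@t;r=R.T@np.array([(u-d['cx'])/d['fx'],(v-d['cy'])/d['fy'],1])
    return (o+r*(z-o[2])/r[2])
def proj(d,p):
    V=np.array(d['view']);c=V[:3,:3]@np.array(p)+V[:3,3];return (d['fx']*c[0]/c[2]+d['cx'],d['fy']*c[1]/c[2]+d['cy'])
def mask(img,kind):
    h=cv2.cvtColor(img,cv2.COLOR_RGB2HSV)
    H,S,V=cv2.split(h)
    m={'red':((H<6)|(H>172))&(S>170)&(V>70),'yellow':(H>20)&(H<35)&(S>150)&(V>90),'blue':(H>105)&(H<125)&(S>150)&(V>90),'orange':(H>6)&(H<16)&(S>140)&(V>60)}[kind]
    return m.astype(np.uint8)
def blobs(d,kind,z,amin=30,roi=None):
    m=mask(d['img'],kind)
    if roi: k=np.zeros_like(m);k[roi[1]:roi[3],roi[0]:roi[2]]=1;m=m*k
    out=[]
    for c in cv2.findContours(m,cv2.RETR_EXTERNAL,cv2.CHAIN_APPROX_NONE)[0]:
        if cv2.contourArea(c)<amin: continue
        (cx,cy),wh,_=cv2.minAreaRect(c)
        P=np.array([cast(d,*q,z)[:2] for q in c[:,0]]).astype(np.float32)
        b=cv2.minAreaRect(P);bx=cv2.boxPoints(b);e=[bx[1]-bx[0],bx[2]-bx[1]];l=max(e,key=np.linalg.norm)
        out.append((kind,(round(cx),round(cy)),np.round(b[0],1).tolist(),[round(float(np.linalg.norm(q))) for q in e],round(float(np.degrees(np.arctan2(l[1],l[0]))),1)))
    return out
E
python3 - <<'E'
from h import *
d=pickle.load(open('top0.pkl','rb'));s=pickle.load(open('side0.pkl','rb'))
for k,z in(('red',13),('yellow',13),('blue',137),('orange',101)):
    for b in blobs(d,k,z): print('top',b)
for k,z in(('red',13),('yellow',13)):
    for b in blobs(s,k,z): print('side',b)
for b in blobs(d,'red',82,roi=(395,300,450,340)): print('star',b)
im=d['img'][150:345,150:480,::-1]
cv2.imwrite('pics/crop1.png',cv2.resize(im,None,fx=2.4,fy=2.4,interpolation=cv2.INTER_CUBIC))
E
```

```text
top ('blue', (6, 240), [581.3, 701.0], [27, 64], 12.3)
top ('orange', (286, 259), [569.8, 116.7], [62, 57], -87.3)
top ('orange', (301, 239), [614.0, 86.8], [31, 23], -42.9)
top ('orange', (11, 175), [738.6, 743.6], [35, 161], 4.5)
side ('red', (245, 332), [448.3, -123.2], [102, 45], -65.4)
side ('red', (265, 205), [452.6, 337.1], [87, 27], -16.9)
side ('red', (322, 100), [603.2, 1000.0], [33, 77], 2.4)
side ('yellow', (423, 345), [823.9, -148.6], [22, 79], 76.6)
side ('yellow', (260, 239), [452.0, 192.1], [31, 72], 9.9)
side ('yellow', (546, 201), [1243.2, 381.4], [22, 61], 73.4)
side ('yellow', (323, 95), [608.9, 1042.5], [34, 68], 1.0)
```

View pics/crop1.png

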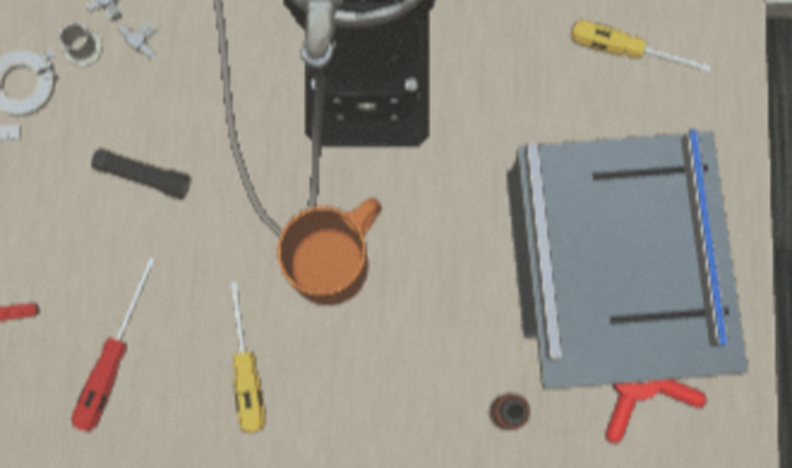

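Mug-side pair: red handle (191,312) and yellow (253,312) in the top view. The other yellow candidates are at (405,165), behind the shelf and farther right, and in the far-left pair at side (323,95), which the task excludes. The yellow beside the mug at (253,312) therefore fits, and the crop confirms it.

```bash
sed -i "s/(S>170)&(V>70)/(S>130)\&(V>60)/;s/(S>150)&(V>90),'blue'/(S>110)\&(V>80),'blue'/;s/(S>150)&(V>90),'orange'/(S>110)\&(V>80),'orange'/" h.py
python3 - <<'E'
from h import *
d=pickle.load(open('top0.pkl','rb'))
for k,z in(('red',13),('yellow',13),('blue',137)):
    for b in blobs(d,k,z,roi=(150,130,480,345)): print('top',b)
for b in blobs(d,'red',82,roi=(395,300,450,340)): print('star',b)
C=[cast(d,150+u/2.4,150+v/2.4,110)[:2] for u,v in((543,388),(747,372),(713,132),(519,147))]
C=np.array(C);print(C.round(1),C.mean(0))
for a,b in((0,3),(1,2),(0,1),(3,2)):
    e=C[b]-C[a];print(np.linalg.norm(e),np.degrees(np.arctan2(e[1],e[0])))
P=lambda u,v,z:cast(d,150+u/2.4,150+v/2.4,z).round(1)
print('tips red',P(151,261,13),'yel',P(234,285,13))
print('armtips',P(613,437,74),P(702,400,74),'dropper',P(513,410,102),'mug',P(322,248,101))
print('fence ends',P(693,132,137),P(722,343,137),P(533,146,134),P(556,356,134))
E
```

```text
top ('red', (420, 316), [463.2, -189.6], [101, 47], -65.3)
top ('red', (191, 310), [455.6, 336.4], [87, 23], -19.0)
top ('red', (157, 279), [522.5, 422.5], [33, 11], -80.5)
top ('yellow', (253, 313), [454.8, 192.8], [24, 73], 9.9)
top ('yellow', (403, 166), [825.9, -151.7], [24, 74], 76.1)
top ('blue', (445, 249), [600.4, -213.1], [5, 186], 7.0)
star ('red', (420, 316), [460.9, -173.2], [94, 44], -65.3)
[[ 465.3  -76.4]
 [ 486.2 -253.3]
 [ 701.5 -228.2]
 [ 680.3  -52. ]] [ 583.32907622 -152.47005549]
216.3469702216998 6.4791642178569
216.78069188211714 6.652529299326186
178.1577234799774 -83.25344840787207
177.5043528456951 -83.11278309599072
tips red [576.4 296.3  13. ] yel [556.  213.2  13. ]
armtips [ 426.1 -144.3   74. ] [ 461.8 -224.2   74. ] dropper [445.6 -51.6 102. ] mug [581.7 122.3 101. ]
fence ends [ 692.8 -202.3  137. ] [ 508.1 -223.8  137. ] [675.1 -61.6 134. ] [491.6 -83.8 134. ]
```

```bash
cat >> h.py <<'E'
def plan(x,y,z,yaw,turned=True):
    """turn (deg, tool z) to bring tool-y to world yaw, then dp (cm) in the turned tool axes"""
    from rig import state
    s=state();w,a,b,c=s['orientation']
    yt=np.array([2*(a*b-w*c),1-2*(a*a+c*c)]);cur=np.degrees(np.arctan2(yt[1],yt[0]))
    t=(cur-yaw+90)%180-90
    q=np.radians(cur-t);Y=np.array([np.cos(q),np.sin(q)]);X=np.array([Y[1],-Y[0]])*-1
    e=np.array(s['eef_pos']);D=np.array([x,y])-e[:2]
    print('t',s['time'],'eef',e.round(1),'yaw',cur.round(1),'turn',t.round(1),'dp',(np.array([D@X,D@Y,e[2]-z])/10).round(2),'f',np.round(s['ft_force'],1),'open',round(s['opening'],1))
def shelf(x,y,c=(583.3,-152.5),a=6.6):
    a=np.radians(a);return c[0]+np.cos(a)*x-np.sin(a)*y,c[1]+np.sin(a)*x+np.cos(a)*y
E
python3 - <<'E'
import rig;print([n for n in dir(rig) if n[0]!='_'],getattr(rig,'grip_point_offset',None),rig.state().keys())
from h import *
plan(455,336,230,71.5)
plan(450,-200,230,71.5)
E
```

```text
['MotionError', 'get_image', 'grip_point_offset', 'sign_off', 'state'] 18.700000000000003 dict_keys(['time', 'qpos', 'dq', 'joint_efforts', 'eef_pos', 'orientation', 'ft_force', 'moment', 'gripper_force', 'opening'])
t 0.1 eef [ 156.2 -604.6  230.3] yaw 104.5 turn 33.0 dp [1.510e+00 9.868e+01 3.000e-02] f [-0.1  0.3  0.1] open 85.5
t 0.1 eef [ 156.2 -604.6  230.3] yaw 104.5 turn 33.0 dp [-1.502e+01  4.769e+01  3.000e-02] f [-0.1  0.3  0.1] open 85.5
```

```bash
python3 -m jog '[{"dp":[0,0,0],"turn":8.25,"claw":1},{"dp":[0,0,0],"turn":8.25,"claw":1},{"dp":[0,0,0],"turn":8.25,"claw":1},{"dp":[0,0,0],"turn":8.25,"claw":1}]' 40
python3 -m jog '[{"dp":[-1.5,4.7,0],"turn":0,"claw":1},{"dp":[-1.5,4.7,0],"turn":0,"claw":1},{"dp":[-1.5,4.7,0],"turn":0,"claw":1},{"dp":[-1.5,4.7,0],"turn":0,"claw":1},{"dp":[-1.5,4.7,0],"turn":0,"claw":1},{"dp":[-1.5,4.7,0],"turn":0,"claw":1},{"dp":[-1.5,4.7,0],"turn":0,"claw":1},{"dp":[-1.5,4.7,0],"turn":0,"claw":1},{"dp":[-1.5,4.7,0],"turn":0,"claw":1},{"dp":[-1.5,4.7,0],"turn":0,"claw":1}]'
python3 -m jog '[{"dp":[1.6,4.7,0],"turn":0,"claw":1},{"dp":[1.6,4.7,0],"turn":0,"claw":1},{"dp":[1.6,4.7,0],"turn":0,"claw":1},{"dp":[1.6,4.7,0],"turn":0,"claw":1},{"dp":[1.6,4.7,0],"turn":0,"claw":1},{"dp":[1.6,4.7,0],"turn":0,"claw":1},{"dp":[1.6,4.7,0],"turn":0,"claw":1},{"dp":[1.6,4.7,0],"turn":0,"claw":1},{"dp":[1.6,4.7,0],"turn":0,"claw":1},{"dp":[0,0,0],"turn":0,"claw":1}]'
python3 -c "
from h import *
plan(455,336,60,71.5)"
```

```text
time: 0.5
eef_pos: [156.3, -604.8, 230.6]
orientation: [-0.0, 0.164, 0.986, 0.001]
ft_force: [0.0, 0.7, -0.1]
opening: 85.6
gripper_force: 0.0
time: 1.5
eef_pos: [448.4, -205.1, 231.2]
orientation: [-0.0, 0.161, 0.987, 0.0]
ft_force: [0.9, -0.4, -0.0]
opening: 85.3
gripper_force: 0.0
time: 2.5
eef_pos: [445.6, 244.6, 230.6]
orientation: [0.0, 0.158, 0.987, 0.0]
ft_force: [-0.1, -0.1, -0.7]
opening: 85.7
gripper_force: 0.0
t 2.5 eef [445.6 244.6 230.6] yaw 71.8 turn 0.3 dp [ 2.01  8.97 17.06] f [-0.1 -0.1 -0.7] open 85.7
```

```bash
python3 -m jog '[{"dp":[1,4.5,0],"turn":0,"claw":1},{"dp":[1,4.5,0],"turn":0,"claw":1},{"dp":[0,0,4.5],"turn":0,"claw":1},{"dp":[0,0,4.5],"turn":0,"claw":1},{"dp":[0,0,4.0],"turn":0,"claw":0.3},{"dp":[0,0,4.0],"turn":0,"claw":0.3},{"dp":[0,0,0],"turn":0,"claw":0.3}]'
python3 - <<'E'
from h import *
from rig import get_image
plan(455,336,3,71.5)
a=get_image('side');b=get_image('top')
print(blobs(a,'red',13,roi=(220,180,330,225)));print(blobs(b,'red',13,20,roi=(170,250,230,335)))
cv2.imwrite('pics/l1.png',np.hstack([cv2.resize(a['img'][170:270,220:350],(520,400)),cv2.resize(b['img'][245:345,160:220],(240,400))])[:,:,::-1])
E
```

```text
time: 3.2
eef_pos: [452.1, 327.5, 55.7]
orientation: [-0.004, 0.162, 0.987, -0.006]
ft_force: [0.2, -0.8, 1.0]
opening: 55.6
gripper_force: 0.0
t 3.2 eef [452.1 327.5  55.7] yaw 71.4 turn -0.1 dp [-0.01  0.9   5.27] f [ 0.2 -0.8  1. ] open 55.6
[('red', (265, 206), [452.2, 336.1], [91, 33], -18.7)]
[('red', (185, 324), [422.6, 347.3], [18, 24], 78.7), ('red', (196, 298), [482.5, 328.3], [31, 19], -18.4)]
```

View pics/l1.png

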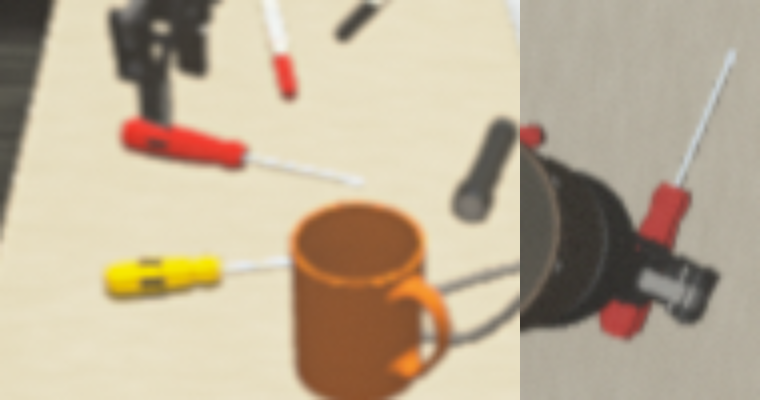

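The gripper stands over the red handle (side (265,206), top (191,311)) with its finger line across it. It sits about 9 mm short in y, so I'll correct that, go down and grip.

```bash
python3 -m jog '[{"dp":[0,0.9,0],"turn":0,"claw":0.3},{"dp":[0,0,2.6],"turn":0,"claw":0.3},{"dp":[0,0,2.6],"turn":0,"claw":0.3},{"dp":[0,0,0],"turn":0,"claw":0.3},{"dp":[0,0,0],"turn":0,"claw":-1},{"dp":[0,0,0],"turn":0,"claw":-1},{"dp":[0,0,0],"turn":0,"claw":-1},{"dp":[0,0,0],"turn":0,"claw":-1},{"dp":[0,0,0],"turn":0,"claw":-1},{"dp":[0,0,0],"turn":0,"claw":-1}]' 40
python3 -c "
from h import *
plan(455,336,200,71.5)"
```

```text
time: 4.3
eef_pos: [459.3, 341.5, 11.8]
orientation: [0.001, 0.16, 0.987, 0.002]
ft_force: [-1.3, 0.5, 6.6]
opening: 25.1
gripper_force: 40.4
t 4.3 eef [459.3 341.5  11.8] yaw 71.5 turn 0.0 dp [  0.24  -0.66 -18.82] f [-1.3  0.5  6.6] open 25.1
```

```bash
python3 -m jog '[{"dp":[0,0,-3],"turn":0,"claw":-1},{"dp":[0,0,-4.5],"turn":0,"claw":-1},{"dp":[0,0,-4.5],"turn":-8.35,"claw":-1},{"dp":[0,0,-4.5],"turn":-8.35,"claw":-1},{"dp":[0,0,-3],"turn":-8.35,"claw":-1},{"dp":[0,0,0],"turn":0,"claw":-1}]'
python3 - <<'E'
from h import *
d=pickle.load(open('top0.pkl','rb'));print(cast(d,278,210,0),cast(d,328,210,0),cast(d,365,110,400),cast(d,405,110,400))
x,y=shelf(-30,36);print(x,y);plan(455,y,210,96.6);plan(x,y,210,96.6)
E
```

```text
time: 4.9
eef_pos: [460.2, 342.0, 210.9]
orientation: [0.005, -0.058, 0.998, 0.004]
ft_force: [-0.2, -0.1, -1.1]
opening: 25.0
gripper_force: 39.6
[704.75273348 151.13650417   0.        ] [709.71115609  29.09752783   0.        ] [764.30590287 -14.76129453 400.        ] [766.83500529 -77.17591094 400.        ]
549.3610796142449 -120.18669495317172
t 4.9 eef [460.2 342.  210.9] yaw 96.7 turn 0.1 dp [  5.83 -45.85   0.09] f [-0.2 -0.1 -1.1] open 25.0
t 4.9 eef [460.2 342.  210.9] yaw 96.7 turn 0.1 dp [ -3.55 -46.94   0.09] f [-0.2 -0.1 -1.1] open 25.0
```

```bash
python3 -m jog '[{"dp":[0.5,-4.6,0],"turn":0,"claw":-1},{"dp":[0.5,-4.6,0],"turn":0,"claw":-1},{"dp":[0.5,-4.6,0],"turn":0,"claw":-1},{"dp":[0.5,-4.6,0],"turn":0,"claw":-1},{"dp":[0.5,-4.6,0],"turn":0,"claw":-1},{"dp":[0.5,-4.6,0],"turn":0,"claw":-1},{"dp":[0.5,-4.6,0],"turn":0,"claw":-1},{"dp":[0.5,-4.6,0],"turn":0,"claw":-1},{"dp":[0.5,-4.6,0],"turn":0,"claw":-1},{"dp":[0.5,-4.6,0],"turn":0,"claw":-1}]'
python3 -m jog '[{"dp":[-3,-0.2,0],"turn":0,"claw":-1},{"dp":[-3,-0.2,0],"turn":0,"claw":-1},{"dp":[-2.5,-0.4,0],"turn":0,"claw":-1},{"dp":[0,0,0],"turn":0,"claw":-1}]'
python3 - <<'E'
from h import *
plan(*shelf(-30,36),150,96.6)
E
```

```text
time: 5.9
eef_pos: [459.9, -124.4, 204.2]
orientation: [0.0, -0.057, 0.998, 0.0]
ft_force: [1.9, 0.3, -0.9]
opening: 24.8
gripper_force: 39.6
time: 6.3
eef_pos: [548.3, -121.2, 203.3]
orientation: [0.0, -0.056, 0.998, -0.0]
ft_force: [-0.8, 0.2, -1.2]
opening: 25.0
gripper_force: 39.7
t 6.3 eef [ 548.3 -121.2  203.3] yaw 96.4 turn -0.2 dp [-0.12  0.09  5.33] f [-0.8  0.2 -1.2] open 25.0
```

```bash
python3 -m jog '[{"dp":[0,0,4],"turn":0,"claw":-1},{"dp":[0,0,3],"turn":0,"claw":-1},{"dp":[0,0,0],"turn":0,"claw":-1},{"dp":[0,0,0.5],"turn":0,"claw":-1},{"dp":[0,0,0.5],"turn":0,"claw":-1},{"dp":[0,0,0],"turn":0,"claw":-1}]'
python3 - <<'E'
from h import *
from rig import get_image
plan(*shelf(-30,36),150,96.6)
a=get_image('side');b=get_image('top')
cv2.imwrite('pics/l2.png',np.hstack([cv2.resize(a['img'][230:390,220:390],(425,400)),cv2.resize(b['img'][190:340,340:480],(373,400))])[:,:,::-1])
E
```

```text
time: 6.9
eef_pos: [546.4, -120.9, 125.1]
orientation: [0.001, -0.057, 0.998, 0.0]
ft_force: [-0.5, -0.6, -0.5]
opening: 25.3
gripper_force: 39.7
t 6.9 eef [ 546.4 -120.9  125.1] yaw 96.5 turn -0.1 dp [-0.3   0.04 -2.49] f [-0.5 -0.6 -0.5] open 25.3
```

View pics/l2.png

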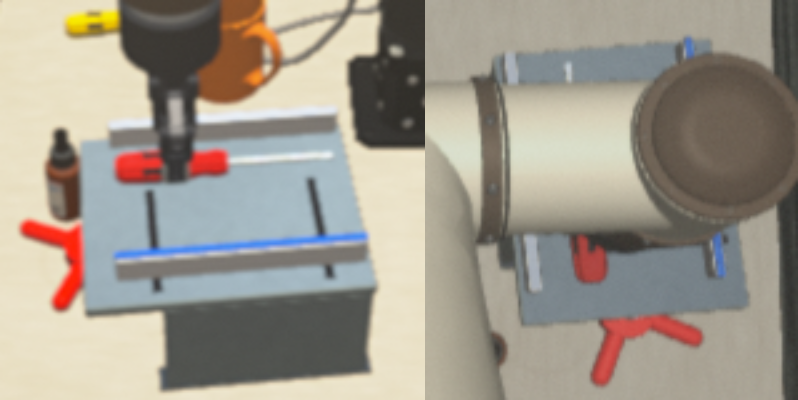

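The red screwdriver is over the shelf, parallel to the fences, at about (170,165) in the left half of the picture. I'll lower the last few mm and release with a small opening.

```bash
python3 -m jog '[{"dp":[0,0,0.3],"turn":0,"claw":-1},{"dp":[0,0,0.2],"turn":0,"claw":-1},{"dp":[0,0,0],"turn":0,"claw":-1}]'
python3 -m jog '[{"dp":[0,0,0],"turn":0,"claw":-0.2},{"dp":[0,0,0],"turn":0,"claw":-0.1},{"dp":[0,0,0],"turn":0,"claw":-0.1},{"dp":[0,0,0],"turn":0,"claw":-0.1},{"dp":[0,0,-3],"turn":0,"claw":-0.1},{"dp":[0,0,-4.5],"turn":0,"claw":-0.1},{"dp":[0,0,-2],"turn":0,"claw":0}]'
python3 - <<'E'
from h import *
plan(440,193,210,100.7)
E
```

```text
time: 7.3
eef_pos: [546.8, -121.0, 121.8]
orientation: [0.001, -0.057, 0.998, -0.0]
ft_force: [-3.8, 2.2, 9.9]
opening: 24.9
gripper_force: 41.0
time: 8.0
eef_pos: [547.8, -121.4, 218.1]
orientation: [0.003, -0.057, 0.998, -0.001]
ft_force: [0.3, 0.1, 0.9]
opening: 42.9
gripper_force: 0.0
t 8.0 eef [ 547.8 -121.4  218.1] yaw 96.6 turn -4.1 dp [ 4.76 32.89  0.81] f [0.3 0.1 0.9] open 42.9
```

```bash
python3 -m jog '[{"dp":[0,0,0],"turn":-4.1,"claw":0.2},{"dp":[0.45,4.5,0],"turn":0,"claw":0.2},{"dp":[0.45,4.5,0],"turn":0,"claw":0.2},{"dp":[0.45,4.5,0],"turn":0,"claw":0.2},{"dp":[0.45,4.5,0],"turn":0,"claw":0.2},{"dp":[0.45,4.5,0],"turn":0,"claw":0.3},{"dp":[0.45,4.5,0],"turn":0,"claw":0.3},{"dp":[0.45,4.5,0],"turn":0,"claw":0.3},{"dp":[0.3,1,2],"turn":0,"claw":0.3},{"dp":[0,0,0],"turn":0,"claw":0.3}]'
python3 - <<'E'
from h import *
plan(454,192.5,55,100.7)
E
```

```text
time: 9.0
eef_pos: [450.2, 192.8, 192.1]
orientation: [-0.002, -0.094, 0.996, -0.001]
ft_force: [-0.1, -1.0, 0.1]
opening: 55.3
gripper_force: 0.0
t 9.0 eef [450.2 192.8 192.1] yaw 100.8 turn 0.1 dp [-0.37 -0.1  13.71] f [-0.1 -1.   0.1] open 55.3
```

```bash
python3 -m jog '[{"dp":[-0.4,0,4],"turn":0,"claw":0.3},{"dp":[0,0,4],"turn":0,"claw":0.3},{"dp":[0,0,4],"turn":0,"claw":0.3},{"dp":[0,0,3],"turn":0,"claw":0.3},{"dp":[0,0,3],"turn":0,"claw":0.3},{"dp":[0,0,0],"turn":0,"claw":0.3}]'
python3 - <<'E'
from h import *
plan(454,192.5,5,100.7)
E
```

```text
time: 9.6
eef_pos: [454.4, 190.1, 11.3]
orientation: [-0.004, -0.092, 0.996, -0.003]
ft_force: [-0.4, -0.6, -1.0]
opening: 55.5
gripper_force: 0.0
t 9.6 eef [454.4 190.1  11.3] yaw 100.5 turn -0.2 dp [-0.    0.24  0.63] f [-0.4 -0.6 -1. ] open 55.5
```

```bash
python3 -m jog '[{"dp":[0,0.2,0.3],"turn":0,"claw":-1},{"dp":[0,0,0],"turn":0,"claw":-1},{"dp":[0,0,0],"turn":0,"claw":-1},{"dp":[0,0,0],"turn":0,"claw":-1},{"dp":[0,0,0],"turn":0,"claw":-1},{"dp":[0,0,0],"turn":0,"claw":-1}]' 40
python3 -m jog '[{"dp":[0,0,-3],"turn":0,"claw":-1},{"dp":[0,0,-4.5],"turn":0,"claw":-1},{"dp":[0,0,-4.5],"turn":0,"claw":-1},{"dp":[0,0,-4.5],"turn":4.1,"claw":-1},{"dp":[0,0,-3.5],"turn":0,"claw":-1},{"dp":[0,0,0],"turn":0,"claw":-1}]'
python3 - <<'E'
from h import *
from rig import get_image
x,y=shelf(-30,-18);plan(458,y,210,96.6);plan(x,y,210,96.6)
b=get_image('top');print(blobs(b,'red',123,roi=(365,205,465,312)))
E
```

```text
time: 10.2
eef_pos: [456.8, 195.5, 12.9]
orientation: [0.001, -0.093, 0.996, 0.001]
ft_force: [-0.3, -0.2, 5.9]
opening: 24.9
gripper_force: 40.4
time: 10.8
eef_pos: [458.2, 196.4, 217.4]
orientation: [0.005, -0.057, 0.998, 0.003]
ft_force: [-0.1, -0.4, -0.7]
opening: 24.7
gripper_force: 39.5
t 10.8 eef [458.2 196.4 217.4] yaw 96.6 turn -0.0 dp [  4.28 -36.77   0.74] f [-0.1 -0.4 -0.7] open 24.7
t 10.8 eef [458.2 196.4 217.4] yaw 96.6 turn -0.0 dp [ -5.42 -37.9    0.74] f [-0.1 -0.4 -0.7] open 24.7
[('red', (422, 310), [473.0, -167.1], [59, 6], -87.7), ('red', (400, 274), [545.7, -122.7], [23, 87], 5.7)]
```

```bash
python3 -m jog '[{"dp":[0.5,-4.2,0],"turn":0,"claw":-1},{"dp":[0.5,-4.2,0],"turn":0,"claw":-1},{"dp":[0.5,-4.2,0],"turn":0,"claw":-1},{"dp":[0.5,-4.2,0],"turn":0,"claw":-1},{"dp":[0.5,-4.2,0],"turn":0,"claw":-1},{"dp":[0.5,-4.2,0],"turn":0,"claw":-1},{"dp":[0.5,-4.2,0],"turn":0,"claw":-1},{"dp":[0.5,-4.2,0],"turn":0,"claw":-1},{"dp":[0,-4.2,0],"turn":0,"claw":-1},{"dp":[0,0,0],"turn":0,"claw":-1}]'
python3 -m jog '[{"dp":[-3.2,-0.1,0],"turn":0,"claw":-1},{"dp":[-3.2,-0.1,0],"turn":0,"claw":-1},{"dp":[-3.0,-0.1,0],"turn":0,"claw":-1},{"dp":[0,0,0],"turn":0,"claw":-1}]'
python3 - <<'E'
from h import *
plan(*shelf(-30,-20),150,96.6)
E
```

```text
time: 11.85
eef_pos: [457.9, -188.8, 209.3]
orientation: [-0.002, -0.054, 0.999, 0.0]
ft_force: [-0.0, 1.6, -1.2]
opening: 24.8
gripper_force: 39.6
time: 12.25
eef_pos: [554.8, -176.7, 208.8]
orientation: [-0.001, -0.058, 0.998, 0.0]
ft_force: [-1.1, -0.1, -1.8]
opening: 25.0
gripper_force: 39.6
t 12.25 eef [ 554.8 -176.7  208.8] yaw 96.6 turn 0.0 dp [-0.1   0.07  5.88] f [-1.1 -0.1 -1.8] open 25.0
```

```bash
python3 -m jog '[{"dp":[0,0.1,4],"turn":0,"claw":-1},{"dp":[0,0,3],"turn":0,"claw":-1},{"dp":[0,0,0],"turn":0,"claw":-1},{"dp":[0,0,0.5],"turn":0,"claw":-1},{"dp":[0,0,0.5],"turn":0,"claw":-1},{"dp":[0,0,0.3],"turn":0,"claw":-1},{"dp":[0,0,0],"turn":0,"claw":-1}]'
python3 - <<'E'
from h import *
plan(*shelf(-30,-20),122.5,96.6)
E
```

```text
time: 12.95
eef_pos: [552.8, -176.6, 128.9]
orientation: [0.0, -0.057, 0.998, -0.0]
ft_force: [-0.2, 1.1, -0.4]
opening: 25.1
gripper_force: 39.6
t 12.95 eef [ 552.8 -176.6  128.9] yaw 96.5 turn -0.1 dp [-0.3   0.05  0.64] f [-0.2  1.1 -0.4] open 25.1
```

```bash
python3 -m jog '[{"dp":[0,0,0.4],"turn":0,"claw":-1},{"dp":[0,0,0.3],"turn":0,"claw":-1},{"dp":[0,0,0],"turn":0,"claw":-1}]'
python3 -m jog '[{"dp":[0,0,0],"turn":0,"claw":-0.2},{"dp":[0,0,0],"turn":0,"claw":-0.2},{"dp":[0,0,0],"turn":0,"claw":-0.2},{"dp":[0,0,0],"turn":0,"claw":-0.2},{"dp":[0,0,-3],"turn":0,"claw":-0.2},{"dp":[0,0,-4.5],"turn":0,"claw":-0.2},{"dp":[3,0,-2],"turn":0,"claw":-1},{"dp":[4.5,0,0],"turn":0,"claw":-1},{"dp":[4.5,0,0],"turn":0,"claw":-1},{"dp":[3.5,0,0],"turn":0,"claw":-1}]'
python3 - <<'E'
from h import *
from rig import get_image
plan(400,-170,200,96.6)
a=get_image('side');b=get_image('top')
print(blobs(b,'red',123,roi=(365,205,465,312)),blobs(b,'yellow',123,roi=(365,205,465,312)))
cv2.imwrite('pics/l3.png',np.hstack([cv2.resize(a['img'][230:390,220:390],(425,400)),cv2.resize(b['img'][190:340,340:480],(373,400))])[:,:,::-1])
E
```

```text
time: 13.25
eef_pos: [553.0, -176.7, 122.9]
orientation: [0.001, -0.057, 0.998, -0.0]
ft_force: [-2.4, 0.9, 6.9]
opening: 24.7
gripper_force: 40.5
time: 14.25
eef_pos: [396.2, -194.3, 216.2]
orientation: [-0.0, -0.057, 0.998, 0.0]
ft_force: [0.2, -0.0, 0.9]
opening: 0.1
gripper_force: 0.0
t 14.25 eef [ 396.2 -194.3  216.2] yaw 96.5 turn -0.1 dp [-0.66  2.37  1.62] f [ 0.2 -0.   0.9] open 0.1
[('red', (422, 310), [471.9, -167.2], [59, 4], -87.7), ('red', (400, 274), [545.7, -122.8], [23, 87], 5.7)] [('yellow', (427, 272), [550.3, -179.7], [25, 74], 4.7)]
```

View pics/l3.png

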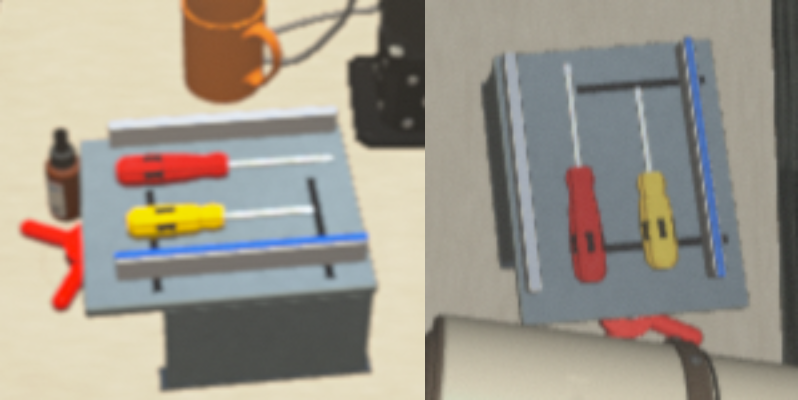

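The screwdrivers lie side by side between the fences, red at (585,225) and yellow at (657,220) in the right half of the picture. The star's front arm points front-left and its other visible arm points right. First push: lower the closed fingers between those two arms.

```bash
python3 - <<'E'
from h import *
plan(*shelf(-152,-13),62,96.6)
E
```

```text
t 14.35 eef [ 394.5 -194.3  216.4] yaw 96.4 turn -0.2 dp [-4.04  0.68 15.44] f [-0.1 -0.4 -0.6] open 0.2
```

```bash
python3 -m jog '[{"dp":[-2,0.4,0],"turn":0,"claw":-1},{"dp":[-2,0.3,0],"turn":0,"claw":-1},{"dp":[0,0,4],"turn":0,"claw":-1},{"dp":[0,0,4],"turn":0,"claw":-1},{"dp":[0,0,0],"turn":0,"claw":-1}]'
python3 - <<'E'
from h import *
plan(*shelf(-152,-13),62,96.6)
E
```

```text
time: 14.85
eef_pos: [434.3, -182.1, 131.7]
orientation: [-0.006, -0.057, 0.998, 0.001]
ft_force: [-0.5, -0.3, -0.2]
opening: 0.0
gripper_force: 0.0
t 14.85 eef [ 434.3 -182.1  131.7] yaw 96.5 turn -0.1 dp [ 0.06 -0.08  6.97] f [-0.5 -0.3 -0.2] open 0.0
```

```bash
python3 -m jog '[{"dp":[0,-0.1,3.5],"turn":0,"claw":-1},{"dp":[0,0,3.3],"turn":0,"claw":-1},{"dp":[0,0,0],"turn":0,"claw":-1},{"dp":[0.3,0.8,0],"turn":0,"claw":-1},{"dp":[0.2,0.8,0],"turn":0,"claw":-1},{"dp":[-0.2,0.8,0],"turn":0,"claw":-1},{"dp":[-0.2,0.8,0],"turn":0,"claw":-1}]'
python3 - <<'E'
from h import *
plan(*shelf(-146,33),62,96.6)
E
```

```text
time: 15.55
eef_pos: [434.6, -151.7, 70.2]
orientation: [0.002, -0.057, 0.998, -0.001]
ft_force: [1.2, -4.4, 2.5]
opening: 0.1
gripper_force: 1.8
t 15.55 eef [ 434.6 -151.7   70.2] yaw 96.6 turn -0.0 dp [-0.17  1.52  0.82] f [ 1.2 -4.4  2.5] open 0.1
```

```bash
python3 -m jog '[{"dp":[0,0.4,0.4],"turn":0,"claw":-1},{"dp":[-0.1,0.6,0.2],"turn":0,"claw":-1},{"dp":[-0.2,0.6,0],"turn":0,"claw":-1},{"dp":[-0.2,0.4,0],"turn":0,"claw":-1},{"dp":[0,0,0],"turn":0,"claw":-1}]'
python3 - <<'E'
from h import *
from rig import get_image
plan(*shelf(-146,33),62,96.6)
a=get_image('side')
print(blobs(a,'blue',137,roi=(220,280,390,390)),blobs(a,'red',74,roi=(200,300,258,370)))
cv2.imwrite('pics/l4.png',cv2.resize(a['img'][230:390,200:390],None,fx=3,fy=3)[:,:,::-1])
E
```

```text
time: 16.05
eef_pos: [435.5, -131.0, 61.9]
orientation: [-0.001, -0.057, 0.998, 0.0]
ft_force: [-1.7, 0.3, 0.2]
opening: 0.3
gripper_force: 0.3
t 16.05 eef [ 435.5 -131.    61.9] yaw 96.6 turn -0.0 dp [ 0.16 -0.54 -0.01] f [-1.7  0.3  0.2] open 0.3
[('blue', (315, 320), [597.6, -195.9], [8, 185], 7.1)] [('red', (244, 328), [455.2, -158.0], [43, 101], 80.7)]
```

View pics/l4.png

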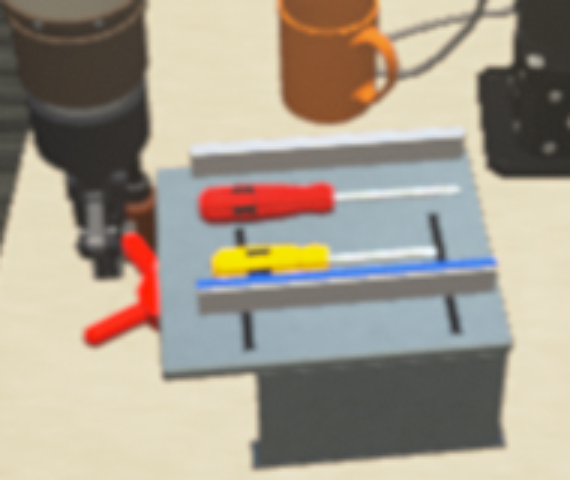

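The fence has moved 18 mm (blue strip now at side (315,320)) and the star has turned about 34°. I'll push a little further, then lift over for the second arm.

```bash
python3 -m jog '[{"dp":[-0.3,0.4,0],"turn":0,"claw":-1},{"dp":[-0.4,0.4,0],"turn":0,"claw":-1},{"dp":[-0.2,0.2,0],"turn":0,"claw":-1},{"dp":[0,0,0],"turn":0,"claw":-1},{"dp":[0.5,-0.5,0],"turn":0,"claw":-1},{"dp":[0,0,-3],"turn":0,"claw":-1},{"dp":[0,0,-4],"turn":0,"claw":-1},{"dp":[0.5,-2,-2],"turn":0,"claw":-1},{"dp":[0.5,-4,0],"turn":0,"claw":-1},{"dp":[0,0,0],"turn":0,"claw":-1}]'
python3 - <<'E'
from h import *
from rig import get_image
a=get_image('side');plan(*shelf(-138,-52),62,96.6)
print(blobs(a,'blue',137,roi=(220,280,390,390)))
c=[q[:2] for q in [cast(a,u,v,74) for v,u in np.argwhere(mask(a['img'],'red')[300:370,200:258])+[300,200]]]
h=np.array(shelf(-102,0));P=np.array(c)-h;r=np.hypot(*P.T)
f=(np.degrees(np.arctan2(P[:,1],P[:,0]))-186.6+180)%360-180
for lo,hi in((-90,-20),(-20,80)): k=(r>45)&(f>lo)&(f<hi);print(k.sum(),np.median(f[k]) if k.any() else None)
E
```

```text
time: 17.1
eef_pos: [436.7, -189.7, 153.5]
orientation: [0.002, -0.055, 0.998, -0.0]
ft_force: [-0.8, -0.6, -0.6]
opening: 0.8
gripper_force: 0.0
t 17.15 eef [ 436.1 -188.5  152.8] yaw 96.3 turn -0.3 dp [-1.24 -3.32  9.08] f [0.4 0.5 0.4] open 0.1
[('blue', (314, 318), [595.9, -190.3], [6, 186], 7.2)]
52 -72.63027764481052
68 16.044226447950507
```

```bash
python3 -m jog '[{"dp":[-0.6,-1.7,0],"turn":0,"claw":-1},{"dp":[-0.6,-1.6,0],"turn":0,"claw":-1},{"dp":[0,0,0],"turn":0,"claw":-1},{"dp":[0,0,3.5],"turn":0,"claw":-1},{"dp":[0,0,3.5],"turn":0,"claw":-1},{"dp":[0,0,2],"turn":0,"claw":-1},{"dp":[0,0,0],"turn":0,"claw":-1}]'
python3 - <<'E'
from h import *
plan(*shelf(-144,-36),62,96.6);plan(*shelf(-153,21),62,96.6)
E
```

```text
time: 17.85
eef_pos: [449.1, -217.0, 59.5]
orientation: [-0.004, -0.057, 0.998, 0.001]
ft_force: [-0.7, -0.6, 0.4]
opening: 0.1
gripper_force: 0.0
t 17.85 eef [ 449.1 -217.    59.5] yaw 96.5 turn -0.1 dp [ 0.33  1.27 -0.25] f [-0.7 -0.6  0.4] open 0.1
t 17.85 eef [ 449.1 -217.    59.5] yaw 96.5 turn -0.1 dp [ 1.23  6.97 -0.25] f [-0.7 -0.6  0.4] open 0.1
```

```bash
python3 -m jog '[{"dp":[0.3,1.2,0],"turn":0,"claw":-1},{"dp":[0.4,0.8,0],"turn":0,"claw":-1},{"dp":[0.4,0.8,0],"turn":0,"claw":-1},{"dp":[0.3,0.8,0],"turn":0,"claw":-1},{"dp":[0.1,0.8,0],"turn":0,"claw":-1},{"dp":[0,0.8,0],"turn":0,"claw":-1},{"dp":[-0.1,0.7,0],"turn":0,"claw":-1},{"dp":[0,0,0],"turn":0,"claw":-1}]'
python3 - <<'E'
from h import *
from rig import get_image
a=get_image('side');plan(*shelf(-153,21),62,96.6)
print(blobs(a,'blue',137,roi=(220,260,390,390)))
E
```

```text
time: 18.65
eef_pos: [429.9, -160.3, 61.9]
orientation: [-0.001, -0.057, 0.998, 0.0]
ft_force: [-0.6, -0.7, 0.7]
opening: 0.1
gripper_force: 0.2
t 18.7 eef [ 429.9 -160.6   61.8] yaw 96.6 turn -0.0 dp [-0.03  1.14 -0.02] f [ 0.  -0.2  0.5] open 0.0
[('blue', (313, 308), [593.4, -164.0], [6, 186], 7.3)]
```

```bash
python3 -m jog '[{"dp":[-0.1,0.5,0],"turn":0,"claw":-1},{"dp":[-0.2,0.5,0],"turn":0,"claw":-1},{"dp":[0,0,0],"turn":0,"claw":-1}]'
python3 -m jog '[{"dp":[-0.2,0.4,0],"turn":0,"claw":-1},{"dp":[0,0,0],"turn":0,"claw":-1}]'
python3 -m jog '[{"dp":[-0.2,0.3,0],"turn":0,"claw":-1},{"dp":[0,0,0],"turn":0,"claw":-1}]'
python3 - <<'E'
from h import *
from rig import get_image
a=get_image('side');plan(*shelf(-153,21),62,96.6)
print(blobs(a,'blue',137,roi=(220,260,390,390)))
E
```

```text
time: 19.0
eef_pos: [432.5, -150.6, 61.9]
orientation: [-0.001, -0.057, 0.998, 0.0]
ft_force: [-0.4, -1.6, -0.5]
opening: -0.1
gripper_force: 0.6
time: 19.2
eef_pos: [433.5, -148.2, 62.1]
orientation: [-0.002, -0.057, 0.998, -0.001]
ft_force: [-0.9, -12.4, -0.2]
opening: 0.2
gripper_force: 5.1
time: 19.4
eef_pos: [433.7, -147.2, 62.1]
orientation: [-0.003, -0.057, 0.998, -0.002]
ft_force: [-2.9, -26.0, -0.3]
opening: -0.0
gripper_force: 10.6
t 19.45 eef [ 433.6 -147.2   62.1] yaw 96.5 turn -0.1 dp [ 0.49 -0.15  0.01] f [ -3.1 -25.8   0.1] open -0.1
[('blue', (313, 305), [592.5, -157.7], [6, 185], 7.1)]
```

The stop is reached: the push force jumped to 26 N with no further travel. I'll back off, lift clear and look.

```bash
python3 -m jog '[{"dp":[0.2,-0.8,0],"turn":0,"claw":-1},{"dp":[0.5,-0.6,0],"turn":0,"claw":-1},{"dp":[0,0,-3.5],"turn":0,"claw":-1},{"dp":[0,0,-4],"turn":0,"claw":-1},{"dp":[3,-3,-4],"turn":0,"claw":-1},{"dp":[1,-4.5,0],"turn":0,"claw":-1},{"dp":[0,-4.5,0],"turn":0,"claw":-1},{"dp":[0,-4.5,0],"turn":0,"claw":-1},{"dp":[0,-4.5,0],"turn":0,"claw":-1},{"dp":[0,0,0],"turn":0,"claw":-1}]'
python3 - <<'E'
from h import *
from rig import get_image
a=get_image('side');b=get_image('top');plan(400,-300,200,96.6)
print(blobs(a,'blue',137,roi=(220,260,390,390)));print(blobs(b,'red',123,roi=(365,205,465,312)),blobs(b,'yellow',123,roi=(365,205,465,312)))
bl=blobs(b,'blue',137,roi=(365,190,470,320));print(bl)
c=np.array([cast(b,u,v,74)[:2] for v,u in np.argwhere(mask(b['img'],'red')[308:345,385:460])+[308,385]])
h=np.array(shelf(-102,0));P=c-h;r=np.hypot(*P.T);f=(np.degrees(np.arctan2(P[:,1],P[:,0]))-186.6+180)%360-180
for lo,hi in((-90,0),(0,80)): k=(r>45)&(f>lo)&(f<hi);print(k.sum(),np.median(f[k]) if k.any() else None)
cv2.imwrite('pics/l5.png',np.hstack([cv2.resize(a['img'][200:390,200:390],(400,400)),cv2.resize(b['img'][190:340,340:480],(373,400))])[:,:,::-1])
E
```

```text
time: 20.45
eef_pos: [419.4, -370.7, 170.9]
orientation: [0.0, -0.055, 0.998, -0.0]
ft_force: [-0.3, 0.9, -0.1]
opening: -0.2
gripper_force: 0.0
t 20.55 eef [ 418.4 -367.1  170.8] yaw 96.4 turn -0.2 dp [ 1.06  6.88 -2.92] f [ 0.1  0.4 -0.5] open -0.3
[('blue', (313, 305), [592.6, -158.1], [6, 185], 7.2)]
[('red', (398, 274), [544.4, -117.9], [23, 88], 7.4)] [('yellow', (410, 274), [546.3, -143.9], [25, 73], 8.1)]
[('blue', (417, 251), [593.8, -155.7], [5, 186], 6.9)]
50 -48.056885364119935
51 44.63968476085995
```

View pics/l5.png

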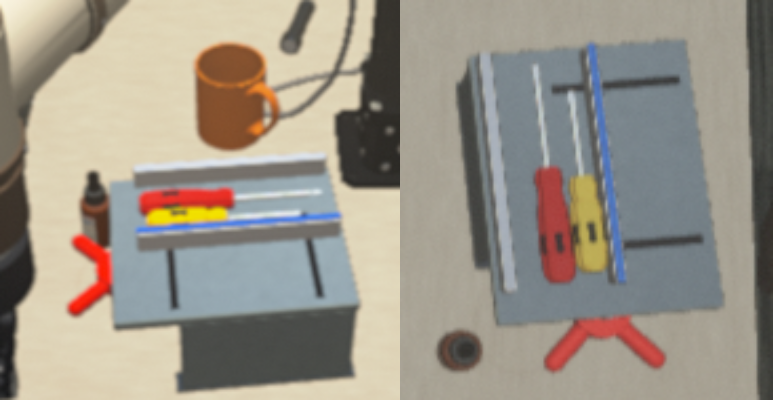

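The fence is closed up to the row, with red at (555,225) and yellow at (588,225) parallel in the right half. The star arms are at -48° and +45°, which matches 2.4 rad home. The mug, torch and bottle are where they were, and the arm is clear, so I'm handing in.

```bash
python3 -c "
from rig import *
print(sign_off())"
```

```text
the job is handed in; nothing more can be done
None
```

I laid the red and yellow screwdrivers side by side on the shelf, turned the star knob to its stop so the fence closed up to them, left the mug, torch and bottle in place, and handed the job in at about 20.6 s; no verdict was shown.

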